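Close up the sample cooler

ROBOT

A 7-joint arm with a two-finger parallel gripper is mounted at the origin on the work surface. World frame = base frame: x ahead of the robot, y to its left, z up, the work surface at z = 0. Lengths are in m, angles in rad, forces in N, time in s.
With the tool pointing down it reaches from about 0.4 to 0.85 m from the base axis. Payload 4.5 kg.
Tool frame: the origin (TCP) lies on the centre line of the jaws, within the pads' length; the fingertips stand tips_ahead ahead of it and the grasp point (between the pads) lies 2 mm behind it (tips_ahead is the distance from the TCP to the fingertips, in m); z points along the fingers, y is the line along which they close (so a half turn about z gives the same grasp; the last joint's range is limited). The gripper opens to 85 mm and grips with 20 to 120 N. Pads are 22 mm wide; open, the fingers measure 114 mm over their backs; the gripper's body (76 mm by 85 mm) begins 54 mm behind the grasp point. The pads swing forward as they close: fully open they stand 13 mm farther back than shut.
Start: joints at [-1.084, 0.689, -0.195, 1.565, 0.157, 0.902, -0.215], TCP at [0.273, 0.562, 0.248] pointing down, gripper open.
Joint ranges: [-3.01, 3.01], [-0.46, 2.08], [-1.47, 1.51], [0.13, 2.56], [-1, 4.14], [0.04, 2.09], [-2.66, 2.66]. Speed limits (rad/s): [2.57, 2.57, 3.14, 3.14, 3.14, 3.14, 3.14].

INTERFACE

Orientations are given as a unit quaternion [x, y, z, w].
In Python, from plant import * gives the robot as it stands.
- The arm moves only by the shell command python3 -m pendant 'ROWS' [FORCE]. ROWS is JSON, a list that holds one entry, the list of rows, each a list of 7 numbers: the opening, from 0 (shut) to 1 (fully open), then the shift along the tool's x, y, z in mm, then the turn, a rotation vector about the tool's x, y, z in degrees. In form: [[[gripper, tx, ty, tz, ax, ay, az], ...]]. A call has 1 to 5 rows; each row is the pose to reach, as a shift and turn from the pose commanded when the call began, along the tool's axes at that moment; what a row does not reach only later rows make up. A row lasts 1/8 s, in which the tool goes at most 62.5 mm and 10.7 degrees, less where a joint would pass 70% of its speed; a pose out of reach is approached as far as the arm can. A call with a gripper value outside its range is refused whole. The fingers move at their own pace and stop on an object; FORCE is the grip in N (left out, the last holds). Time passes only in rows, so rows that repeat a pose let the fingers close. It gives the time, the measured TCP pose, the force, the opening and the grip force at its end, in the units of the state.
- observe(): the state, without advancing time (a new reading comes with each control period).
- get_image(name): name is "scene" or "top"; returns (picture, depth): 400x640x3 uint8, red, green, blue; 400x640 float32, m along the optical axis (not along the pixel's ray), 0 where there is no reading.
- camera_model(name): a dict with "fx", "fy", "cx", "cy" (pixels), "distortion" ([k1, k2, p1, p2, k3] as OpenCV has them; the pictures are not rectified), "rvec" (rotation vector, rad) and "tvec" (3), from world to camera coordinates, as OpenCV has them. Camera axes: x right, y down, z forward; pixel columns grow to the right and rows downward; lengths in m; the calibration is good to about 2 mm. A picture is of the moment at which its call begins. camera_model takes no time and is no camera call.
- finish_job(): hands the job in; it is judged then, once.
The state is a dict: "clock": time; "joints": joint angles; "qd": joint speeds; "joint_efforts": joint torques, N m; "eef_pos": TCP position; "tcp_rot": TCP orientation; "force": force on the tool from outside, world axes, zero at the start; "moment": the same for the moment, N m; "opening": finger opening in m; "grip_force": force on a finger pad.
Only numpy, scipy, OpenCV 4.12 (cv2) and the standard library are available. Lean on these libraries where they do the work, as an engineer would, in place of code of your own. Each camera call takes 0.05 s, during which the arm holds its last target. There are 200 camera calls.

TASK

Get the small sample cooler on the bench ready for its run: with the fingertips, push both open vial drawers fully home, and only then push the door fully shut over them. Go gently, without slamming drawers or door, and do not pick up, move or knock over the bottle, the beaker or the jar standing about; finish clear of everything.

Things in the scene. Friction and masses are not known exactly. Their poses are not given: they have to be found in the camera images.
- cooler_front (a point): The sample cooler, a low white box fixed to the bench, 220 deep (x) x 210 wide (y) x 120 mm high. This point is the centre of the lower edge of its front, on the bench top (z = 0); its x axis points into the cooler (away from the robot, the way the drawers shut), y to the left, z up. The cooler's front plane is x = 0 of this frame. The cooler holds two drawers side by side and has one upright door, hinged at its left edge. The door and drawers do not collide with each other.
- drawer_left (a joint): Opening of the left drawer in m: 0 = fully home, front flush with the cooler's front plane; up to 0.12, outwards along -x of cooler_front. Starts 0.035 to 0.10. It runs with a friction of about 1.5 N, stays where it is left and has a hard stop at 0.
- drawer_right (a joint): The same for the right drawer.
- drawer_left_face (a point): Centre of the width of the left drawer's outer front face, 80 mm above the bench. The plain grey front panel is 90 wide x 88 mm high x 8 mm thick and reaches from 14 to 102 mm above the bench; it has no handle. x axis points into the cooler, y left. The capped vials behind it are fixed in the drawer and do not stand above the panel.
- drawer_right_face (a point): The same point of the right drawer. The drawers' centres are 48.5 mm left and right of the cooler's middle.
- door (a joint): Door angle in rad: 0 = shut over the drawers, 1.57 = standing straight out from the cooler's front; up to 2.0. Starts 1.45 to 1.9. Stiff hinge (about 0.08 N m): it stays where it is left; hard stop at 0.
- door_hinge (a point): On the door's upright hinge axis, 80 mm above the bench: 8 mm in front of the cooler's front plane, 105 mm left of its middle. Its axes turn with the door: -y runs along the door to its free edge, x points through the door from the outer to the inner face (into the cooler when shut). The plain black door panel is 208 mm long from the hinge, 8 mm thick (4 mm either side of the axis), 10 to 114 mm above the bench, without a handle.
- door_outer (a point): On the door's outer face, 150 mm from the hinge axis and 80 mm above the bench, where it may be pushed; axes as door_hinge, so push along its x. When the door stands open this face looks to the left.
- bottle_center (a point): Amber bottle, 60 mm diameter, 150 mm high, standing on the bench beside the cooler (left or right of it); point half-way up. Loose; leave alone.
- beaker_center (a point): Open glass beaker, 70 mm diameter, 90 mm high, standing on the bench on the other side of the cooler; point half-way up. Loose; leave alone.
- jar_center (a point): White jar, 50 mm diameter, 60 mm high, standing on the cooler's top towards its back; point half-way up. Loose; leave alone.
Things that resemble listed ones, but are neither listed nor needed, are in the scene too. Of the things shaped like the part that bears bottle_center, the amber glass one is meant.

How it is judged:
By the outcome, as a careful person would: the job done as asked, in the order asked, and still so for the second after the job is handed in, with the robot touching nothing.
It also fails if it takes over 58 s, if anything falls off the work surface, if the arm or the gripper's body presses on something with over 40 N, if the wrist force passes 120 N, or if a joint passes its speed limit or range.

## Working session

There is one attempt and no reset: what is moved stays moved. The work goes in short steps, Python scripts to look and compute and a shell command to move; the robot and the scene stay as the last step left them, time stands still between calls to the robot, and variables do not carry over. Pictures are saved under pics/ and viewed, at most 10 in all, crops included, and the job is handed in when it is done.

```bash
mkdir -p pics; ls
python3 - <<'E'
from plant import *
import cv2,numpy as np
for n in("scene","top"):
    p,d=get_image(n); cv2.imwrite(f"pics/{n}0.png",p[:,:,::-1]); np.save(f"pics/{n}0.npy",d)
    print(n,camera_model(n))
print(observe())
E
```

```text
pics
scene {'fx': 468.305405528038, 'fy': 468.305405528038, 'cx': 320.5742714142061, 'cy': 192.12048480546125, 'distortion': array([-0.08209939,  0.        ,  0.        ,  0.        ,  0.        ]), 'rvec': array([ 0.82110392,  2.41810514, -1.23910522]), 'tvec': array([ 0.5177299 , -0.1517234 ,  1.45575284])}
top {'fx': 395.76598237293246, 'fy': 395.76598237293246, 'cx': 320.18844982226335, 'cy': 198.65657860559554, 'distortion': array([0.00218542, 0.        , 0.        , 0.        , 0.        ]), 'rvec': array([ 2.15055583, -2.13538813,  0.08662959]), 'tvec': array([0.01311923, 0.6905132 , 0.90516104])}
{'clock': 0.1, 'joints': array([-1.08417899,  0.68992683, -0.1944795 ,  1.56626205,  0.15729434,
        0.90246557, -0.21512206]), 'qd': array([-9.51172308e-04,  4.33902677e-04, -9.60663860e-04, -2.32230531e-03,
       -1.32641118e-03, -7.67784924e-04, -4.72165854e-06]), 'joint_efforts': array([-4.04504186e-03, -5.40598154e+01, -1.27150856e+00, -1.58982575e+01,
        9.40518948e-03,  4.42884746e-03, -2.76110057e-05]), 'eef_pos': array([0.27324949, 0.56148291, 0.24754063]), 'tcp_rot': array([ 2.24468445e-01,  9.74480998e-01, -8.28487959e-04, -1.20605534e-04]), 'force': array([-0.8170639 , -0.64457321, -0.45257904]), 'moment': array([-0.05513178,  0.00959574, -0.0063026 ]), 'grip_force': 0.0, 'opening': 0.08525400698886038}
```

View pics/scene0.png

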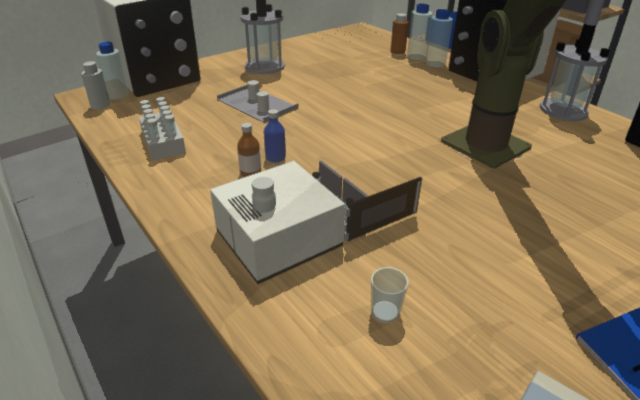

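View pics/top0.png

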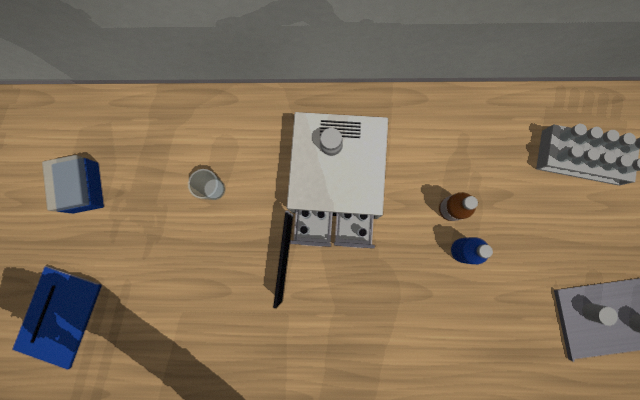

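The overview shows the cooler in the top image at about (290–387, 113–215). Both drawers are open to about row 245, the door runs from (288,212) to (278,306), the beaker is at (206,184), and the amber bottle is at (460,206) next to a blue decoy.

Run:
```python
import cv2
p=cv2.imread("pics/top0.png")
cv2.imwrite("pics/crop0.png",cv2.resize(p[190:315,260:400],None,fx=5,fy=4.8,interpolation=cv2.INTER_CUBIC)[:600])
cv2.imwrite("pics/crop1.png",cv2.resize(p[100:225,270:410],None,fx=5,fy=4.8,interpolation=cv2.INTER_CUBIC)[:600])
```

```text
(no output)
```

View pics/crop0.png

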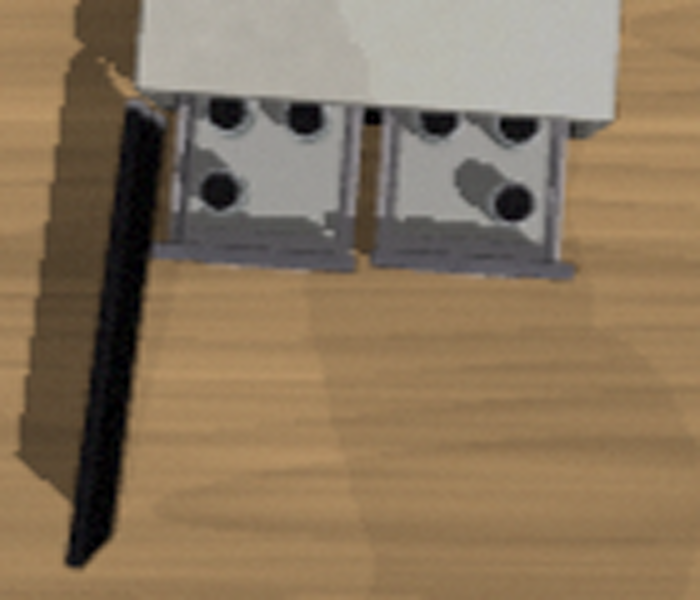

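View pics/crop1.png

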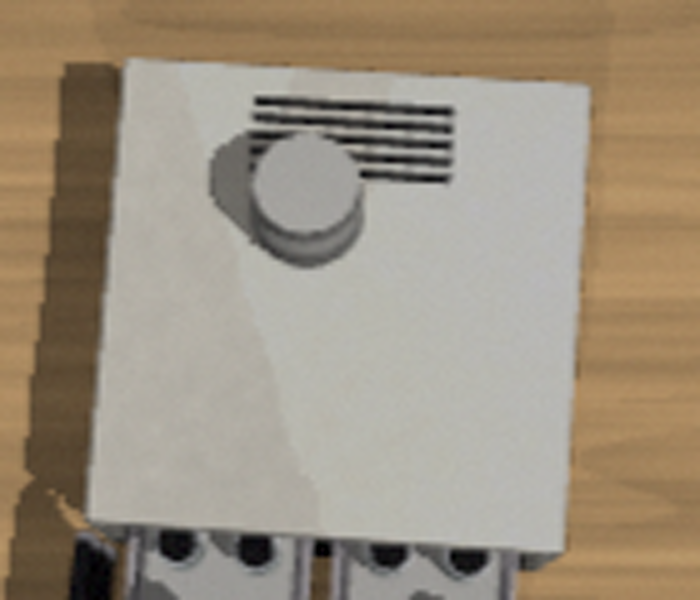

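```bash
cat > h.py <<'E'
from plant import *
import cv2,numpy as np
from scipy.spatial.transform import Rotation as R
def px2w(n,uv,z):
    c=camera_model(n);K=np.array([[c['fx'],0,c['cx']],[0,c['fy'],c['cy']],[0,0,1]])
    M=cv2.Rodrigues(c['rvec'])[0];o=-M.T@c['tvec']
    u=cv2.undistortPoints(np.array(uv,float).reshape(-1,1,2),K,c['distortion']).reshape(-1,2)
    r=np.c_[u,np.ones(len(u))]@M
    return o+r*((z-o[2])/r[:,2])[:,None]
E
python3 - <<'E'
from h import *
np.set_printoptions(precision=4,suppress=True)
P=px2w("top",[(287.6,208.3),(382.6,214.6),(294.8,112.5),(388,118.1)],.12);print("cooler",P)
ax=[P[0]-P[1],P[2]-P[0],P[3]-P[1],P[2]-P[3]]
print([np.linalg.norm(a) for a in ax])
yaws=[np.arctan2(-ax[0][0],ax[0][1]),np.arctan2(ax[1][1],ax[1][0]),np.arctan2(ax[2][1],ax[2][0]),np.arctan2(-ax[3][0],ax[3][1])]
print(np.degrees(yaws));yaw=np.mean(yaws)
X=np.array([np.cos(yaw),np.sin(yaw),0]);Y=np.array([-X[1],X[0],0])
F=P.mean(0)-.11*X;F[2]=0;print("front",F,np.degrees(yaw))
def loc(p):p=p-F;return np.c_[p@X,p@Y,p[:,2]]
D=px2w("top",[(290,243.3),(331,246.5),(334.4,245.2),(374.8,248.1)],.102);print("drawers",D,loc(D))
d=px2w("top",[(285,211),(273.6,307.7)],.114);print("door",d,loc(d))
H=loc(d)-[-.008,.105,0]; print(np.degrees(np.arctan2(-H[1,0],-H[1,1])),np.linalg.norm(H[1,:2]))
print("bottle",px2w("top",[(470,202)],.15),"beaker",px2w("top",[(203,182)],.09))
s=observe();Rt=R.from_quat(s['tcp_rot']).as_matrix();print(Rt)
E
python3 -c "
import plant;print([x for x in dir(plant) if x[0]!='_'])"
```

```text
cooler [[ 0.6594  0.0862  0.12  ]
 [ 0.6469 -0.1206  0.12  ]
 [ 0.8763  0.0741  0.12  ]
 [ 0.8626 -0.1346  0.12  ]]
[np.float64(0.20724842415707428), np.float64(0.21716317388899686), np.float64(0.21615260017371027), np.float64(0.2090970862632607)]
[-3.4598 -3.2137 -3.7019 -3.7367]
front [ 0.6515 -0.017   0.    ] -3.528000008659738
drawers [[ 0.5834  0.0816  0.102 ]
 [ 0.5772 -0.0091  0.102 ]
 [ 0.5801 -0.0166  0.102 ]
 [ 0.5746 -0.1051  0.102 ]] [[-0.0741  0.0942  0.102 ]
 [-0.0746  0.0033  0.102 ]
 [-0.0713 -0.004   0.102 ]
 [-0.0713 -0.0927  0.102 ]]
door [[0.654  0.0926 0.114 ]
 [0.4459 0.113  0.114 ]] [[-0.0043  0.1095  0.114 ]
 [-0.2133  0.1171  0.114 ]]
93.36545456033215 0.20562651190697068
bottle [[ 0.672  -0.2982  0.15  ]] beaker [[0.7219 0.2865 0.09  ]]
[[-0.8992  0.4375 -0.0006]
 [ 0.4375  0.8992 -0.0016]
 [-0.0001 -0.0017 -1.    ]]
['PlanningError', 'camera_model', 'finish_job', 'get_image', 'observe', 'tips_ahead']
```

```bash
cat >> h.py <<'E'
np.set_printoptions(precision=4,suppress=True)
F=np.array([.6515,-.017,0]);yaw=np.radians(-3.53)
C=R.from_euler('z',yaw).as_matrix()
def plan(x,y,z):
    "shift (mm) in present tool axes to put TCP at cooler-frame x,y,z; turn for tool y=cooler y, z down"
    s=observe();Q=R.from_quat(s['tcp_rot']).as_matrix()
    T=C@np.diag([-1,1,-1.])
    print("t",s['clock'],"local",C.T@(s['eef_pos']-F),"shift",(Q.T@(F+C@np.array([x,y,z])-s['eef_pos'])*1e3).round(1),
      "turn",np.degrees(R.from_matrix(Q.T@T).as_rotvec()).round(2),"f",s['force'])
E
python3 - <<'E'
from h import *
print(tips_ahead)
plan(-.13,.0485,.2)
E
```

```text
0.017
t 0.1 local [-0.4132  0.5541  0.2475] shift [-454.5 -359.4   48.2] turn [ -0.1   -0.01 -22.41] f [-0.8171 -0.6446 -0.4526]
```

```bash
python3 -m pendant '[[[0,-45,-36,5,0,0,-4],[0,-90,-72,10,0,0,-8],[0,-135,-108,15,0,0,-12],[0,-180,-144,20,0,0,-17],[0,-225,-180,25,0,0,-22.4]]]' 20; python3 -c "
from h import *
plan(-.13,.0485,.2)"
```

```text
clock: 0.72
eef_pos: [0.3976, 0.2999, 0.223]
tcp_rot: [0.029, 1.0, -0.0, -0.0]
force: [1.0, 0.1, 0.3]
opening: -0.0
grip_force: 0.0
t 0.725 local [-0.273   0.3007  0.223 ] shift [-142.2 -252.6   23. ] turn [-0.01 -0.    0.17] f [0.9751 0.0756 0.305 ]
```

```bash
python3 -m pendant '[[[0,-28,-50,5,0,0,0],[0,-56,-100,10,0,0,0],[0,-85,-150,15,0,0,0],[0,-114,-200,20,0,0,0],[0,-140,-248,23,0,0,0]]]' 
python3 -m pendant '[[[0,0,0,35,0,0,0],[0,0,0,70,0,0,0],[0,0,0,100,0,0,0],[0,0,0,100,0,0,0]]]'
python3 - <<'E'
from h import *
plan(-.095,.0485,.1)
p,d=get_image("scene"); cv2.imwrite("pics/s1.png",cv2.resize(p[120:280,180:440],None,fx=3,fy=3,interpolation=cv2.INTER_CUBIC)[:,:,::-1])
E
```

```text
clock: 1.35
eef_pos: [0.522, 0.0436, 0.1998]
tcp_rot: [0.031, 1.0, 0.0, -0.0]
force: [1.0, 0.6, 0.1]
opening: 0.0003
grip_force: 0.0
clock: 1.85
eef_pos: [0.5198, 0.0453, 0.0985]
tcp_rot: [0.031, 1.0, -0.001, -0.002]
force: [-0.5, 0.4, 0.6]
opening: -0.0001
grip_force: 0.0
t 1.85 local [-0.1353  0.0541  0.0985] shift [-40.3  -5.6  -1.7] turn [-0.08 -0.27  0.01] f [-0.505   0.3674  0.5817]
```

View pics/s1.png

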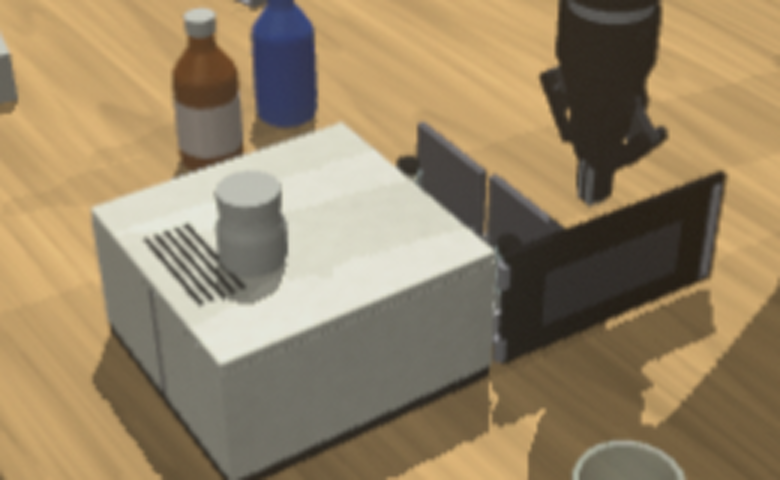

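```bash
python3 -m pendant '[[[0,-15,-7,0,0,0,0],[0,-30,-14,0,0,0,0],[0,-40,-14,0,0,0,0],[0,-45,-14,0,0,0,0],[0,-49,-14,0,0,0,0]]]' 
python3 -m pendant '[[[0,-4,0,0,0,0,0],[0,-8,0,0,0,0,0],[0,-12,0,0,0,0,0],[0,-16,0,0,0,0,0],[0,-20,0,0,0,0,0]]]'
python3 - <<'E'
from h import *
plan(-.011,.04,.1)
p,d=get_image("top"); cv2.imwrite("pics/s2.png",cv2.resize(p[190:315,260:400],None,fx=4,fy=4,interpolation=cv2.INTER_CUBIC)[:,:,::-1])
E
```

```text
clock: 2.52
eef_pos: [0.569, 0.0291, 0.1006]
tcp_rot: [0.031, 1.0, 0.0, -0.0]
force: [-2.3, -0.0, 0.9]
opening: 0.0
grip_force: 0.8
clock: 3.15
eef_pos: [0.5896, 0.0276, 0.1002]
tcp_rot: [0.031, 1.0, 0.0, -0.0]
force: [-1.2, 0.4, 1.0]
opening: -0.0004
grip_force: 0.8
t 3.15 local [-0.0645  0.0407  0.1002] shift [-53.5  -0.7   0.2] turn [ 0.03 -0.01 -0.  ] f [-1.1962  0.3579  0.9849]
```

View pics/s2.png

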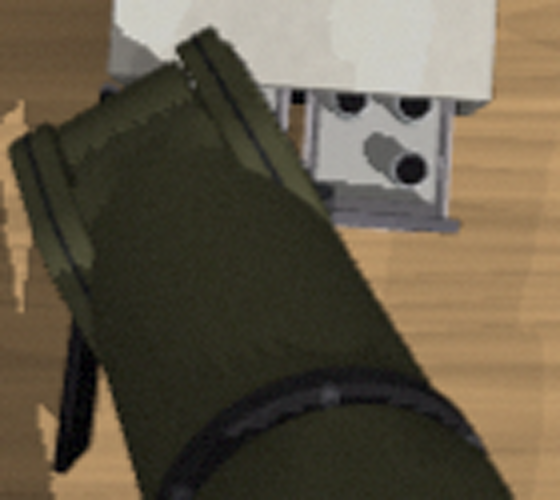

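The arm hides the left drawer. The right drawer and the door haven't moved, and the force of about 1–2 N shows the fingers are pushing.

```bash
python3 -m pendant '[[[0,-4,0,0,0,0,0],[0,-8,0,0,0,0,0],[0,-12,0,0,0,0,0],[0,-16,0,0,0,0,0],[0,-20,0,0,0,0,0]]]' 
python3 -m pendant '[[[0,-4,0,0,0,0,0],[0,-8,0,0,0,0,0],[0,-12,0,0,0,0,0],[0,-16,0,0,0,0,0],[0,-20,0,0,0,0,0]]]'; python3 -m pendant '[[[0,-2,0,0,0,0,0],[0,-4,0,0,0,0,0],[0,-6,0,0,0,0,0],[0,-8,0,0,0,0,0]]]';python3 -c "
from h import *
plan(-.011,.04,.1)"
```

```text
clock: 3.82
eef_pos: [0.6096, 0.0261, 0.1002]
tcp_rot: [0.031, 1.0, 0.0, -0.0]
force: [-1.6, 1.4, -0.3]
opening: -0.0001
grip_force: 0.8
clock: 4.45
eef_pos: [0.6295, 0.0248, 0.1002]
tcp_rot: [0.031, 1.0, -0.0, -0.0]
force: [-1.1, 0.0, -0.8]
opening: 0.0002
grip_force: 0.8
clock: 4.95
eef_pos: [0.6374, 0.0243, 0.1003]
tcp_rot: [0.031, 1.0, -0.0, -0.0]
force: [-1.2, 0.5, -0.9]
opening: 0.0001
grip_force: 0.8
t 4.95 local [-0.0166  0.0403  0.1003] shift [-5.6 -0.3  0.3] turn [-0.01 -0.01 -0.02] f [-1.2357  0.5119 -0.9375]
```

```bash
for i in 1 2; do :; done; python3 -m pendant '[[[0,-1,0,0,0,0,0],[0,-2,0,0,0,0,0],[0,-3,0,0,0,0,0],[0,-4,0,0,0,0,0]]]'; python3 -m pendant '[[[0,-0.7,0,0,0,0,0],[0,-1.4,0,0,0,0,0],[0,-2,0,0,0,0,0]]]'
```

```text
clock: 5.45
eef_pos: [0.6413, 0.024, 0.1003]
tcp_rot: [0.031, 1.0, -0.0, -0.0]
force: [-2.6, -0.8, 0.0]
opening: -0.0001
grip_force: 0.8
clock: 5.82
eef_pos: [0.6433, 0.0239, 0.1003]
tcp_rot: [0.031, 1.0, -0.0, -0.0]
force: [-1.1, 0.1, -1.1]
opening: -0.0003
grip_force: 0.8
```

```bash
python3 -m pendant '[[[0,-0.7,0,0,0,0,0],[0,-1.4,0,0,0,0,0],[0,-2,0,0,0,0,0]]]'; python3 -m pendant '[[[0,-0.5,0,0,0,0,0],[0,-1,0,0,0,0,0]]]'
```

```text
clock: 6.2
eef_pos: [0.6437, 0.0239, 0.1003]
tcp_rot: [0.031, 1.0, -0.0, -0.002]
force: [-7.5, -1.0, 5.1]
opening: 0.0003
grip_force: 3.6
clock: 6.45
eef_pos: [0.6437, 0.0239, 0.1003]
tcp_rot: [0.031, 1.0, -0.0, -0.003]
force: [-9.8, -0.3, 5.8]
opening: -0.0002
grip_force: 4.7
```

```bash
python3 -m pendant '[[[0,10,0,0,0,0,0],[0,40,0,0,0,0,0],[0,75,0,0,0,0,0],[0,100,0,0,0,0,0],[0,100,-10,0,0,0,0]]]'; python3 -m pendant '[[[0,0,-30,0,0,0,0],[0,0,-60,0,0,0,0],[0,0,-76,0,0,0,0],[0,0,-76,0,0,0,0]]]'; python3 -c "
from h import *
plan(-.086,-.045,.1)"
```

```text
clock: 7.08
eef_pos: [0.5451, 0.0213, 0.1008]
tcp_rot: [0.029, 1.0, 0.001, 0.0]
force: [0.4, 0.2, -1.3]
opening: -0.0001
grip_force: 0.0
clock: 7.58
eef_pos: [0.542, -0.0573, 0.1003]
tcp_rot: [0.032, 0.999, -0.0, 0.001]
force: [-0.2, -0.1, -0.4]
opening: 0.0005
grip_force: 0.0
t 7.575 local [-0.1068 -0.047   0.1003] shift [-20.8   2.1   0.3] turn [-0.01  0.08 -0.18] f [-0.1705 -0.0941 -0.3632]
```

```bash
python3 -m pendant '[[[0,-8,0,0,0,0,0],[0,-13,0,0,0,0,0],[0,-17,0,0,0,0,0],[0,-21,0,0,0,0,0],[0,-25,0,0,0,0,0]]]'
python3 -m pendant '[[[0,-4,0,0,0,0,0],[0,-8,0,0,0,0,0],[0,-12,0,0,0,0,0],[0,-16,0,0,0,0,0],[0,-20,0,0,0,0,0]]]' 
python3 -m pendant '[[[0,-4,0,0,0,0,0],[0,-8,0,0,0,0,0],[0,-12,0,0,0,0,0],[0,-16,0,0,0,0,0],[0,-20,0,0,0,0,0]]]'; python3 -m pendant '[[[0,-4,0,0,0,0,0],[0,-8,0,0,0,0,0],[0,-12,0,0,0,0,0],[0,-15,0,0,0,0,0],[0,-18,0,0,0,0,0]]]';python3 -m pendant '[[[0,-2,0,0,0,0,0],[0,-4,0,0,0,0,0],[0,-6,0,0,0,0,0]]]'; python3 -c "
from h import *
plan(-.0103,-.045,.1)"
```

```text
clock: 8.2
eef_pos: [0.5662, -0.0572, 0.1002]
tcp_rot: [0.031, 1.0, 0.0, -0.0]
force: [-2.1, 0.2, 0.4]
opening: -0.0001
grip_force: 0.4
clock: 8.82
eef_pos: [0.5862, -0.0586, 0.1002]
tcp_rot: [0.031, 1.0, 0.0, -0.0]
force: [-1.7, 1.1, 0.5]
opening: 0.0001
grip_force: 0.8
clock: 9.45
eef_pos: [0.6062, -0.0599, 0.1002]
tcp_rot: [0.031, 1.0, 0.0, -0.0]
force: [-2.2, 2.0, -0.7]
opening: -0.0
grip_force: 0.8
clock: 10.07
eef_pos: [0.6242, -0.061, 0.1002]
tcp_rot: [0.031, 1.0, 0.0, -0.0]
force: [-1.8, 0.6, -1.0]
opening: -0.0
grip_force: 0.8
clock: 10.45
eef_pos: [0.6301, -0.0614, 0.1003]
tcp_rot: [0.031, 1.0, -0.0, -0.0]
force: [-1.7, 0.4, -0.5]
opening: -0.0002
grip_force: 0.8
t 10.45 local [-0.0186 -0.0457  0.1003] shift [-8.3  0.7  0.3] turn [-0.   -0.   -0.01] f [-1.6897  0.4304 -0.5427]
```

```bash
python3 -m pendant '[[[0,-1.5,0,0,0,0,0],[0,-3,0,0,0,0,0],[0,-4.5,0,0,0,0,0],[0,-6,0,0,0,0,0]]]'
python3 -m pendant '[[[0,-0.7,0,0,0,0,0],[0,-1.4,0,0,0,0,0],[0,-2.1,0,0,0,0,0],[0,-2.8,0,0,0,0,0],[0,-3.5,0,0,0,0,0]]]'
python3 -m pendant '[[[0,-0.5,0,0,0,0,0],[0,-1,0,0,0,0,0],[0,-1.5,0,0,0,0,0]]]'; python3 -c "
from h import *
plan(-.0103,-.045,.1)"
```

```text
clock: 10.95
eef_pos: [0.6361, -0.0618, 0.1003]
tcp_rot: [0.031, 1.0, -0.0, 0.0]
force: [-1.3, -0.8, -1.1]
opening: 0.0003
grip_force: 0.8
clock: 11.58
eef_pos: [0.6381, -0.0619, 0.1003]
tcp_rot: [0.031, 1.0, -0.0, -0.001]
force: [-6.2, 0.9, 4.8]
opening: 0.0002
grip_force: 3.4
clock: 11.95
eef_pos: [0.6381, -0.062, 0.1003]
tcp_rot: [0.031, 1.0, -0.0, -0.003]
force: [-9.3, 0.9, 7.3]
opening: -0.0001
grip_force: 5.0
t 11.95 local [-0.0106 -0.0457  0.1003] shift [-0.3  0.7  0.3] turn [-0.06 -0.35 -0.  ] f [-9.2974  0.8786  7.3299]
```

```bash
python3 -m pendant '[[[0,10,0,0,0,0,0],[0,45,0,0,0,0,0],[0,90,0,-20,0,0,0],[0,120,0,-60,0,0,0],[0,145,0,-100,0,0,0]]]'; python3 -m pendant '[[[0,0,50,0,0,0,0],[0,0,100,0,0,0,0],[0,0,150,0,0,0,0],[0,0,200,0,0,0,0],[0,0,245,0,0,0,0]]]'
python3 - <<'E'
from h import *
plan(-.16,.195,.105)
p,d=get_image("top"); cv2.imwrite("pics/s3.png",cv2.resize(p[150:350,200:400],None,fx=3,fy=3,interpolation=cv2.INTER_CUBIC)[:,:,::-1])
p,d=get_image("scene"); cv2.imwrite("pics/s4.png",cv2.resize(p[120:280,180:440],None,fx=3,fy=3,interpolation=cv2.INTER_CUBIC)[:,:,::-1])
E
```

```text
clock: 12.58
eef_pos: [0.4959, -0.0528, 0.2015]
tcp_rot: [0.031, 1.0, 0.0, 0.001]
force: [0.3, 0.5, 1.0]
opening: 0.0003
grip_force: 0.0
clock: 13.2
eef_pos: [0.5123, 0.1942, 0.2009]
tcp_rot: [0.03, 1.0, 0.001, 0.002]
force: [0.6, -0.6, 0.3]
opening: 0.0
grip_force: 0.0
t 13.2 local [-0.1519  0.2022  0.2009] shift [ 8.4 -7.5 95.8] turn [0.14 0.18 0.04] f [ 0.6145 -0.575   0.3485]
```

View pics/s3.png

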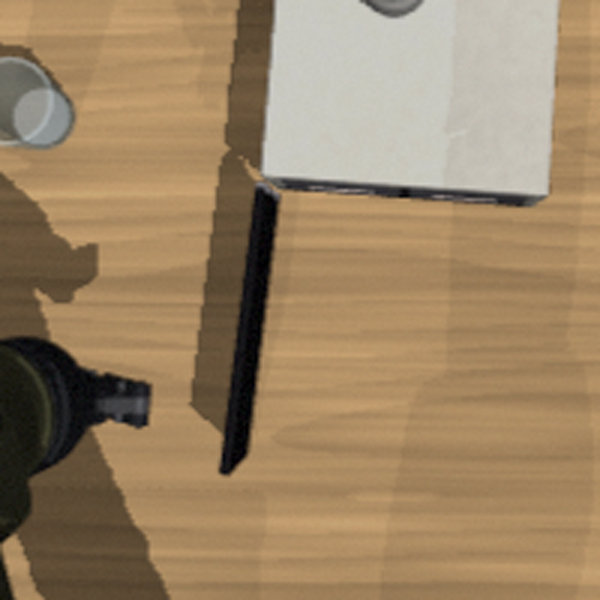

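View pics/s4.png

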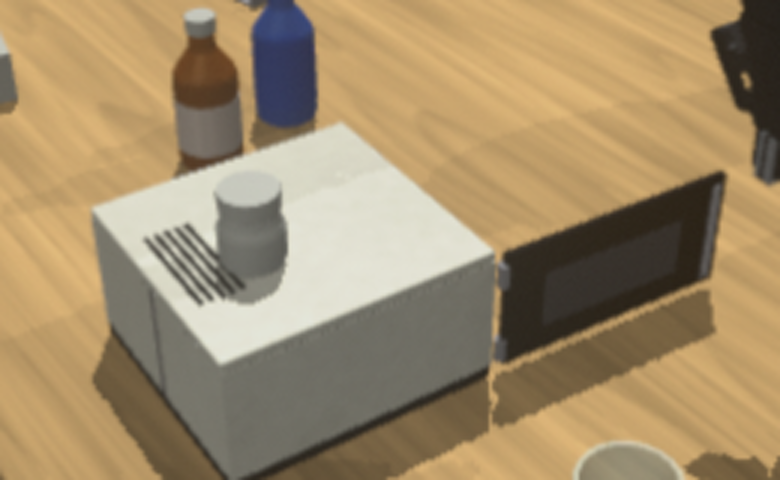

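Both images show the drawers flush with the cooler front, with the jar and bottle undisturbed. The door still stands open and the gripper is on its outer side. Next I lower the fingers and plan the door arc.

```bash
python3 -m pendant '[[[0,8,0,30,0,0,0],[0,8,0,60,0,0,0],[0,8,0,85,0,0,0],[0,8,0,96,0,0,0],[0,8,0,96,0,0,0]]]'
python3 - <<'E'
from h import *
plan(-.16,.195,.105)
s=C.T@(observe()['eef_pos']-F)
H=np.array([-.008,.105])
for t in range(95,-6,-5):
    a=np.radians(t);d=np.array([-np.sin(a),-np.cos(a)]);n=np.array([-np.cos(a),np.sin(a)])
    r=.15
    c=H+r*d+.004*n
    T=c+np.array([-.011,.0145])
    print(t,"tool xy from here mm",(np.array([-1,1])*(T-s[:2])*1e3).round(0))
E
```

```text
clock: 13.92
eef_pos: [0.5036, 0.1919, 0.1042]
tcp_rot: [0.031, 1.0, 0.0, 0.0]
force: [0.6, 0.2, 0.5]
opening: 0.0
grip_force: 0.0
t 13.925 local [-0.1605  0.1994  0.1042] shift [-0.5 -4.4 -0.8] turn [ 0.01  0.   -0.02] f [0.6083 0.2269 0.4834]
95 tool xy from here mm [  8. -63.]
90 tool xy from here mm [  9. -76.]
85 tool xy from here mm [  8. -89.]
80 tool xy from here mm [   7. -102.]
75 tool xy from here mm [   4. -115.]
70 tool xy from here mm [   1. -127.]
65 tool xy from here mm [  -4. -140.]
60 tool xy from here mm [ -10. -151.]
55 tool xy from here mm [ -16. -163.]
50 tool xy from here mm [ -24. -173.]
45 tool xy from here mm [ -33. -183.]
40 tool xy from here mm [ -42. -192.]
35 tool xy from here mm [ -52. -200.]
30 tool xy from here mm [ -63. -208.]
25 tool xy from here mm [ -74. -214.]
20 tool xy from here mm [ -86. -219.]
15 tool xy from here mm [ -99. -224.]
10 tool xy from here mm [-111. -227.]
5 tool xy from here mm [-124. -229.]
0 tool xy from here mm [-137. -230.]
-5 tool xy from here mm [-151. -230.]
```

```bash
python3 -m pendant '[[[0,8,-20,0,0,0,0],[0,8,-40,0,0,0,0],[0,8,-55,0,0,0,0],[0,8,-62,0,0,0,0],[0,8,-69,0,0,0,0]]]'; python3 -m pendant '[[[0,0,-7,0,0,0,0],[0,0,-13,0,0,0,0],[0,0,-20,0,0,0,0],[0,-1,-26,0,0,0,0],[0,-1,-33,0,0,0,0]]]'; python3 -m pendant '[[[0,-1,-6,0,0,0,0],[0,-3,-13,0,0,0,0],[0,-4,-19,0,0,0,0],[0,-6,-25,0,0,0,0],[0,-8,-32,0,0,0,0]]]'; python3 -m pendant '[[[0,-3,-6,0,0,0,0],[0,-6,-12,0,0,0,0],[0,-9,-17,0,0,0,0],[0,-12,-23,0,0,0,0],[0,-15,-29,0,0,0,0]]]'
python3 - <<'E'
from h import *
plan(-.16+.016,.1994-.163,.105)
p,d=get_image("scene"); cv2.imwrite("pics/s5.png",cv2.resize(p[120:280,180:440],None,fx=3,fy=3,interpolation=cv2.INTER_CUBIC)[:,:,::-1])
E
```

```text
clock: 14.55
eef_pos: [0.4916, 0.1237, 0.1045]
tcp_rot: [0.031, 1.0, 0.001, 0.0]
force: [0.4, 0.5, 0.9]
opening: -0.0001
grip_force: 0.2
clock: 15.18
eef_pos: [0.4903, 0.0904, 0.1043]
tcp_rot: [0.031, 1.0, 0.0, 0.0]
force: [0.6, 0.5, 0.8]
opening: 0.0004
grip_force: 0.3
clock: 15.8
eef_pos: [0.4963, 0.0579, 0.1043]
tcp_rot: [0.031, 1.0, 0.0, 0.0]
force: [0.2, -0.2, -0.4]
opening: -0.0001
grip_force: 0.3
clock: 16.42
eef_pos: [0.5098, 0.0281, 0.1043]
tcp_rot: [0.031, 1.0, 0.0, 0.0]
force: [0.3, 0.6, -0.5]
opening: -0.0002
grip_force: 0.3
t 16.425 local [-0.1442  0.0363  0.1043] shift [-0.2  0.1 -0.7] turn [ 0.03  0.04 -0.  ] f [ 0.2888  0.6341 -0.521 ]
```

View pics/s5.png

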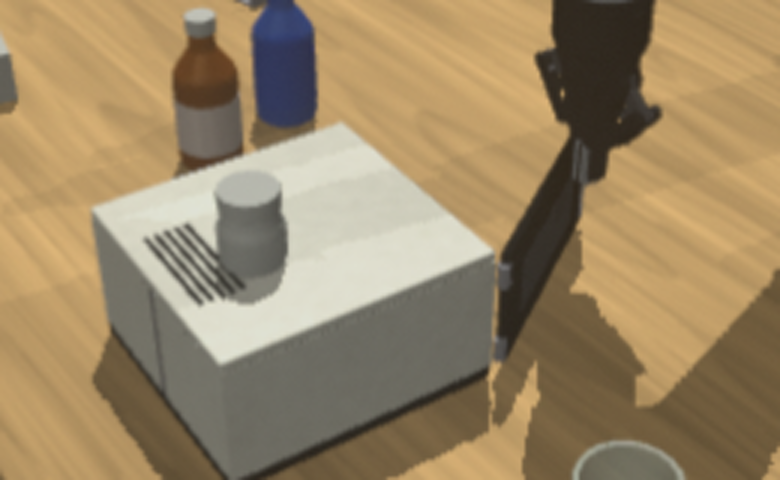

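The crop shows the door about half shut with the fingertip on its outer face near (590,160). The jar and the bottle are undisturbed.

```bash
python3 -m pendant '[[[0,-4,-5,0,0,0,0],[0,-8,-10,0,0,0,0],[0,-12,-15,0,0,0,0],[0,-17,-20,0,0,0,0],[0,-21,-25,0,0,0,0]]]'; python3 -m pendant '[[[0,-5,-4,0,0,0,0],[0,-10,-8,0,0,0,0],[0,-15,-12,0,0,0,0],[0,-20,-16,0,0,0,0],[0,-26,-20,0,0,0,0]]]'; python3 -m pendant '[[[0,-5,-3,0,0,0,0],[0,-11,-6,0,0,0,0],[0,-17,-9,0,0,0,0],[0,-22,-11,0,0,0,0],[0,-27,-13,0,0,0,0]]]'; python3 -m pendant '[[[0,-5,-2,0,0,0,0],[0,-9,-4,0,0,0,0],[0,-13,-5,0,0,0,0],[0,-17,-6,0,0,0,0],[0,-20,-7,0,0,0,0]]]'; python3 -m pendant '[[[0,-3,0,0,0,0,0],[0,-6,-1,0,0,0,0],[0,-9,-1,0,0,0,0],[0,-12,-2,0,0,0,0],[0,-14,-2,0,0,0,0]]]'
python3 - <<'E'
from h import *
plan(-.023,-.0305,.105)
E
```

```text
clock: 17.1
eef_pos: [0.5293, 0.0018, 0.1043]
tcp_rot: [0.031, 1.0, 0.0, 0.0]
force: [0.8, 1.6, 1.3]
opening: -0.0002
grip_force: 0.3
clock: 17.73
eef_pos: [0.5537, -0.0198, 0.1043]
tcp_rot: [0.031, 1.0, 0.0, -0.0]
force: [-0.5, 0.6, 0.7]
opening: 0.0001
grip_force: 0.3
clock: 18.35
eef_pos: [0.5799, -0.0343, 0.1043]
tcp_rot: [0.031, 1.0, 0.0, -0.0]
force: [-1.5, -0.5, -0.1]
opening: 0.0
grip_force: 0.3
clock: 18.98
eef_pos: [0.5995, -0.0423, 0.1043]
tcp_rot: [0.031, 1.0, 0.0, 0.0]
force: [-0.5, 0.8, -0.1]
opening: -0.0002
grip_force: 0.3
clock: 19.6
eef_pos: [0.6132, -0.0454, 0.1043]
tcp_rot: [0.031, 1.0, -0.0, 0.0]
force: [-1.4, 0.3, 1.1]
opening: -0.0
grip_force: 0.3
t 19.6 local [-0.0365 -0.0307  0.1043] shift [-13.5   0.2  -0.7] turn [-0.    0.   -0.02] f [-1.4412  0.3265  1.1105]
```

```bash
python3 -m pendant '[[[0,-2,0,0,0,0,0],[0,-4,0,0,0,0,0],[0,-6,0,0,0,0,0],[0,-8,0,0,0,0,0],[0,-9,0,0,0,0,0]]]'; python3 -m pendant '[[[0,-0.7,0,0,0,0,0],[0,-1.4,0,0,0,0,0],[0,-2.1,0,0,0,0,0],[0,-2.8,0,0,0,0,0],[0,-3.5,0,0,0,0,0]]]';  python3 -m pendant '[[[0,-0.6,0,0,0,0,0],[0,-1.2,0,0,0,0,0],[0,-1.8,0,0,0,0,0],[0,-2.4,0,0,0,0,0]]]'
```

```text
clock: 20.23
eef_pos: [0.6221, -0.0458, 0.1043]
tcp_rot: [0.031, 1.0, 0.0, 0.0]
force: [-1.3, 0.2, -0.2]
opening: 0.0002
grip_force: 0.3
clock: 20.85
eef_pos: [0.6255, -0.046, 0.1043]
tcp_rot: [0.031, 1.0, 0.0, 0.0]
force: [0.1, 0.2, -0.3]
opening: 0.0001
grip_force: 0.3
clock: 21.35
eef_pos: [0.6272, -0.0461, 0.1043]
tcp_rot: [0.031, 1.0, -0.0, -0.001]
force: [-2.4, 0.3, 2.6]
opening: 0.0001
grip_force: 1.8
```

Contact with the door's stop is beginning. I'll push a little further to confirm it, then back off and look.

```bash
python3 -m pendant '[[[0,-0.6,0,0,0,0,0],[0,-1.2,0,0,0,0,0],[0,-1.8,0,0,0,0,0],[0,-2.2,0,0,0,0,0],[0,-2.2,0,0,0,0,0]]]'; python3 -m pendant '[[[0,5,0,0,0,0,0],[0,25,0,0,0,0,0],[0,60,0,-10,0,0,0],[0,100,0,-40,0,0,0],[0,120,0,-80,0,0,0]]]'; python3 -m pendant '[[[0,10,55,-10,0,0,0],[0,20,110,-20,0,0,0],[0,30,165,-30,0,0,0],[0,30,220,-30,0,0,0],[0,30,250,-30,0,0,0]]]';python3 - <<'E'
from h import *
p,d=get_image("top"); a=cv2.resize(p[180:240,260:410],None,fx=5,fy=5,interpolation=cv2.INTER_CUBIC)
p,d=get_image("scene"); b=cv2.resize(p[110:280,180:440],(400,262),interpolation=cv2.INTER_CUBIC)
c=np.zeros((562,750,3),np.uint8);c[:300]=a;c[300:,:400]=b
cv2.imwrite("pics/s6.png",c[:,:,::-1])
print(px2w("top",[(285,211)],.114),observe()['eef_pos'],observe()['force'])
E
```

```text
clock: 21.98
eef_pos: [0.6272, -0.0461, 0.1041]
tcp_rot: [0.031, 1.0, -0.0, -0.003]
force: [-8.4, 0.1, 7.3]
opening: -0.0
grip_force: 4.2
clock: 22.6
eef_pos: [0.5084, -0.0387, 0.1845]
tcp_rot: [0.03, 1.0, -0.0, -0.001]
force: [0.7, 0.1, 0.6]
opening: -0.0
grip_force: 0.0
clock: 23.22
eef_pos: [0.4963, 0.2173, 0.2151]
tcp_rot: [0.029, 1.0, 0.002, 0.002]
force: [0.7, -0.5, -0.1]
opening: -0.0
grip_force: 0.0
[[0.654  0.0926 0.114 ]] [0.4962 0.2186 0.215 ] [0.1631 0.1217 0.0985]
```

View pics/s6.png

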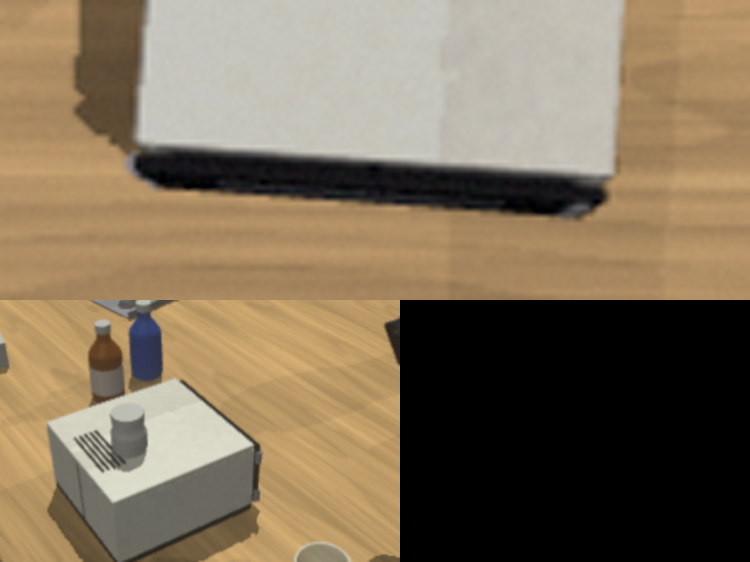

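The door is shut, parallel to the front at about (135–605, 150–215) in the crop, and everything else stands where it was.

```bash
python3 -m pendant '[[[0,0,0,0,0,0,0],[0,0,0,0,0,0,0],[0,0,0,0,0,0,0]]]'; python3 -c "
from plant import *
print(finish_job())"
```

```text
clock: 23.7
eef_pos: [0.4961, 0.2112, 0.2143]
tcp_rot: [0.032, 0.999, -0.0, 0.0]
force: [-1.1, -0.2, 0.7]
opening: -0.0001
grip_force: 0.0
the job is handed in; nothing more can be done
None
```

I pushed both drawers fully home, then shut the door against its stop, and handed the job in at 23.7 s with the arm clear; forces stayed around 10 N, and the bottle, beaker and jar were not touched.

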